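Sort the beading board and scrape it clear

ROBOT

A 7-joint arm with a two-finger parallel gripper is mounted at the origin on the work surface. World frame = base frame: x ahead of the robot, y to its left, z up, the work surface at z = 0. Lengths are in m, angles in rad, forces in N, time in s.
With the tool pointing down it reaches from about 0.35 to 0.9 m from the base axis. Payload 8.1 kg.
Tool frame: the origin (TCP) lies midway between the tips of the shut fingers; the grasp point (between the pads) lies hold_point_z behind it (hold_point_z is the distance from the TCP to the grasp point, in m); z points along the fingers, x is the direction in which the jaws open and shut, and the axes are right-handed (so a half turn about z gives the same grasp; the last joint's range is limited). The gripper opens to 85 mm and grips with 20 to 120 N. Pads are 22 mm wide; open, the fingers measure 114 mm over their backs; the gripper's body (76 mm by 85 mm) begins 54 mm behind the grasp point. The pads swing forward as they close: fully open they stand 13 mm farther back than shut.
Start: joints at [1.05, 0.434, 0.025, 1.573, -0.012, 1.134, -0.075], TCP at [0.254, -0.571, 0.231] pointing down, gripper open.
Joint ranges: [-2.62, 2.62], [-0.44, 2.09], [-1.27, 1.32], [0.08, 2.57], [-1.32, 4.46], [0.12, 2], [-2.74, 2.74]. Speed limits (rad/s): [2.22, 2.22, 3.01, 3.01, 3.14, 3.14, 3.14].

INTERFACE

Orientations are given as a unit quaternion [w, x, y, z].
In Python, from rig import * gives the robot as it stands.
- The arm moves only by the shell command python3 -m pendant 'ROWS'. ROWS is a JSON object of lists of equal length, an entry for each row: "rot": the turn, a rotation vector about the tool's x, y, z in degrees, a list of three; "offset": the shift along the tool's x, y, z in cm, a list of three; "grip": the closure in counts, from 0 (fully open) to 255 (shut). A call has 1 to 10 rows; each row shifts and turns the pose as measured when the row begins, along the tool's axes as they then stand; what a row does not reach is not made up. A row lasts 1/12 s, in which the tool goes at most 41.7 mm and 7.16 degrees, less where a joint would pass 70% of its speed; a pose out of reach is approached as far as the arm can. A call with a gripper value outside its range is refused whole. The fingers move at their own pace and stop on an object; the grip force is fixed at half the most. Time passes only in rows, so rows that do not move let the fingers close. It gives the time, the measured TCP pose, the force and the opening at its end, in the units of the state.
- state(): the state, without advancing time (a new reading comes with each control period).
- camera(name): name is "side" or "top" or "wrist"; returns a dict with "color" (384x512x3 uint8, red, green, blue), "z_map" (384x512 float32, m along the optical axis (not along the pixel's ray), 0 where there is no reading), "K" (3x3 intrinsics, pixels), "rvec" (rotation vector, rad) and "tvec" (3), from world to camera coordinates, as OpenCV has them. Camera axes: x right, y down, z forward; pixel columns grow to the right and rows downward; lengths in m; the calibration is good to about 2 mm. A picture is of the moment at which its call begins.
- job_done(): hands the job in, once; it reports no verdict.
Trained networks look in a picture, given as the dict that the camera call returned (one of the last four; its "shot" number tells which), for a name from the list of things; names that differ only in an ending like _2 or _b are one class to them, and where a whole thing is asked for, a point or a joint stands for the part that bears it (a point fixed in the world has none). Each returns a list of dicts, best first, with "confidence" (0 to 1); they miss things now and then, are a little off and sometimes report something else, mostly with a low value. They report only what shows in the picture. A call takes as long as a camera call.
- search_frame(target, picture): "box" ([centre column, centre row, width, height] as shares, 0 to 1, of the picture: columns of its width, rows of its height, round what is visible of it).
- spot_point(target, picture): "xy" ([column, row] as shares, 0 to 1, of the picture: columns of its width, rows of its height: a listed point, or the origin of a listed thing).
The state is a dict: "clock": time; "joints": joint angles; "qd": joint speeds; "joint_efforts": joint torques, N m; "tool_pos": TCP position; "orientation": TCP orientation; "ft_force": force on the tool from outside, world axes, zero at the start; "ft_torque": the same for the moment, N m; "opening": finger opening in m.
Only numpy, scipy, OpenCV 4.12 (cv2) and the standard library are available. Lean on these libraries where they do the work, as an engineer would, in place of code of your own. Each camera call takes 0.05 s, during which the arm holds its last target. There are 200 camera calls.

TASK

Clear the beading board by type: first put both big wooden beads in the square bin and the lying vial in the long tray, then take the scraper from its cradle, rest its blade lightly on the grey panel behind all the metal discs (never harder than about 25 N) and, keeping it pressed right up to the edge, wipe the three discs off the panel into the trough at its end. Do not touch the discs with the gripper, put the scraper back in its cradle, and leave the other things on the table where they are.

Things in the scene. Friction and masses are not known exactly. Their poses are not given: they have to be found in the camera images.
- board: Low wooden beading board, fixed to the table. Origin: on the table under the centre of its grey panel; z up. The panel is 180 (x) by 260 (y) mm, level, top face 40 mm above the table, with no rim. It is sprung: it starts to sink under about 3 N, then gives about 4 N per mm, to a hard stop at 8 mm. The trough lies past the panel's -y edge (y = -130 mm).
- sweep_edge (a point): Middle of the panel's -y edge, on its top face, over which the discs are wiped into the trough. Axes as the board.
- trough_in (a point): Centre of the floor of the open trough at the board's end; inside 180 (x) by 80 (y) mm, floor 5 mm above the table, rim 26 mm above the table. Axes as the board.
- scraper: Dark wooden scraper, 0.26 kg, hanging by its shoulder in the cradle. Origin: centre of the shoulder's underside, z up. Shoulder 60 (x) by 66 (y) by 8 mm. Below hangs a black blade, 120 mm long along x, 6 mm thick, with a cheek at each end reaching 14 mm to both sides in y, so it wipes either way. The blade's stiff depth setting (holds 60 N) was left anywhere: see scraper_grip.
- scraper_grip (a point): Middle of the scraper's upright handle block, 33 mm above the scraper's origin; block 60 (x) by 24 (y) by 50 mm high: grip it across y. The blade's lower edge is somewhere 53 to 69 mm below this point (20 to 36 mm below the origin); that is not measured: find the panel by touch.
- cradle: Fixed cradle: wooden foot 110 by 110 by 8 mm, two aluminium walls along x, 60 mm long, 6 mm thick, at y = +-26 mm, tops 70 mm above the table. The blade hangs freely between them (46 mm gap), the shoulder rests on their tops. Origin under its centre on the table.
- cradle_top (a point): Midway between the two wall tops of the cradle, 70 mm above the table: where the scraper's origin lies when it is in the cradle. The scraper's x axis then lies along the cradle's, either way round.
- bead_a: Big barrel-shaped wooden bead standing on the panel, 30 mm diameter, 26 mm tall. Origin: centre of its underside.
- bead_b: The other big wooden bead, the same.
- vial: Closed clear vial of small white beads lying on the panel, 96 mm long along its x, tube 18 mm diameter, with a cap 18 mm long, 24 mm wide and 18 mm high at its +x end. Origin: underside, middle of the length.
- disc_a: Flat steel button blank lying on the panel, 20 mm diameter, 5 mm thick. Origin: centre of its underside. To be wiped, not picked.
- disc_b: The same.
- disc_c: The same.
- bin_in (a point): Centre of the inner floor of the square wooden bin, for the big beads: outside 110 by 110 by 45 mm high, walls and floor 5 mm, fixed. Axes along the walls.
- tray_in (a point): Centre of the inner floor of the long wooden tray, for the vial: outside 90 (x) by 160 (y) by 30 mm high, walls and floor 5 mm, fixed. Axes along the walls. Bin and tray may stand in each other's places.
- spool: Bystander: white thread spool, 34 mm diameter, 40 mm tall, standing near the bin and tray. Origin: underside.
- pliers: Bystander: small pliers lying outside the bin and tray, on the right, about 155 mm long, 12 mm high.
- jar: Bystander: jar 60 mm wide, 70 mm tall, beyond the board. Origin: underside.
- mug: Bystander: white mug, 80 mm wide, 90 mm tall, at the back left. Origin: underside.
- tape: Bystander: round white tape measure, 56 mm wide, 18 mm high, beyond the board. Origin: underside.

How it is judged:
On the way, in this order (a step that is already met when the one before it is completed fails the run):
1. both big beads are in the square bin and the vial is in the long tray, let go (x of bead_a in the frame of bin_in between -0.053 and 0.053 m and y of bead_a in the frame of bin_in between -0.053 and 0.053 m and z of each of bead_a, bead_b in the frame of bin_in below 0.035 m and x of bead_b in the frame of bin_in between -0.053 and 0.053 m and y of bead_b in the frame of bin_in between -0.053 and 0.053 m and x of vial in the frame of tray_in between -0.045 and 0.045 m and y of vial in the frame of tray_in between -0.075 and 0.075 m and z of vial in the frame of tray_in below 0.015 m and contact force between the fingers and bead_a below 0.1 N and contact force between the fingers and bead_b below 0.1 N and contact force between the fingers and vial below 0.1 N), for 0.2 s.
2. the scraper's blade is pressed on the panel (more than 2 N) behind the discs, more than 90 mm from the panel edge at the trough and within 40 mm of its centre line (contact force between scraper and board above 2 N and y of scraper in the frame of board above -0.04 m and x of scraper in the frame of board between -0.04 and 0.04 m), for 0.2 s.
3. wiping on, the blade is still pressed (more than 1 N) on the last 50 mm of the panel before the trough (contact force between scraper and board above 1 N and y of scraper in the frame of board between -0.135 and -0.08 m), for 0.1 s.
At the end, for the whole second after the job is handed in: Both big beads rest in the square bin, the vial lies on the floor of the long tray, all three discs are down in the trough, and the scraper hangs upright in its cradle within 20 mm of its place; all at rest and let go (x of bead_a in the frame of bin_in between -0.053 and 0.053 m and y of bead_a in the frame of bin_in between -0.053 and 0.053 m and z of each of bead_a, bead_b in the frame of bin_in below 0.035 m and x of bead_b in the frame of bin_in between -0.053 and 0.053 m and y of bead_b in the frame of bin_in between -0.053 and 0.053 m and x of vial in the frame of tray_in between -0.045 and 0.045 m and y of vial in the frame of tray_in between -0.075 and 0.075 m and z of vial in the frame of tray_in below 0.015 m and x of disc_a in the frame of trough_in between -0.095 and 0.095 m and y of disc_a in the frame of trough_in between -0.045 and 0.045 m and z of each of disc_a, disc_b, disc_c in the frame of trough_in below 0.03 m and x of disc_b in the frame of trough_in between -0.095 and 0.095 m and y of disc_b in the frame of trough_in between -0.045 and 0.045 m and x of disc_c in the frame of trough_in between -0.095 and 0.095 m and y of disc_c in the frame of trough_in between -0.045 and 0.045 m and distance between scraper and cradle_top below 0.02 m and angle between scraper's own z axis and vertical below 0.1 rad and contact force between scraper and cradle above 0.5 N and linear speed of each of bead_a, bead_b, vial, scraper, disc_a, disc_b, disc_c below 0.02 m/s); the robot touches nothing.
It fails at once if the scraper pressed on the board with more than 25 N (contact force between scraper and board above 25 N).
It fails at once if a disc touched by the gripper (contact force between the fingers and disc_a above 0.5 N or contact force between the fingers and disc_b above 0.5 N or contact force between the fingers and disc_c above 0.5 N).
It fails at once if a bystander moved by more than 30 mm (distance of any of spool, pliers, jar, mug, tape from where it was at the start of the episode above 0.03 m).
It also fails if it takes over 72 s, if anything falls off the work surface, if the arm or the gripper's body presses on something with over 40 N, if the wrist force passes 120 N, or if a joint passes its speed limit or range.

## Working session

There is one attempt and no reset: what is moved stays moved. The work goes in short steps, Python scripts to look and compute and a shell command to move; the robot and the scene stay as the last step left them, time stands still between calls to the robot, and variables do not carry over. Pictures are saved under pics/ and viewed, about 8 in all and at most 12, crops included, and the job is handed in when it is done.

```bash
mkdir -p pics; ls
python3 - <<'E'
from rig import *
import cv2,numpy as np
s=state();print(s, [k for k in globals() if 'hold' in k], globals().get('hold_point_z'))
for n in['top','side']:
    p=camera(n);cv2.imwrite(f'pics/{n}0.png',cv2.resize(p['color'][:,:,::-1],None,fx=1.5,fy=1.5))
    R=cv2.Rodrigues(np.array(p['rvec']))[0];C=-R.T@np.array(p['tvec']);print(n,p['K'],C)
    for t in['board','sweep_edge','trough_in','scraper','scraper_grip','cradle','cradle_top','bead_a','vial','disc_a','bin_in','tray_in','spool','pliers','jar','mug','tape']:
        out=[]
        for d in spot_point(t,p)[:4]:
            u,v=d['xy'];u*=512;v*=384
            z=p['z_map'][min(int(v),383),min(int(u),511)]
            P=R.T@(np.linalg.inv(p['K'])@[u*z,v*z,z]-np.array(p['tvec']).ravel())
            out.append((round(u),round(v),np.round(P,3).tolist(),round(d['confidence'],2)))
        print(t,out)
E
```

```text
pics
{'clock': 0.0, 'joints': array([ 1.05040814,  0.43523619,  0.02498213,  1.57412349, -0.01160815,
        1.13402761, -0.07505364]), 'qd': array([-0.00081589, -0.0010888 , -0.00268663, -0.0012009 ,  0.00195041,
        0.00067795,  0.00176818]), 'joint_efforts': array([ 2.52898280e-05, -6.70470786e+01,  1.02502294e+00, -3.16214669e+01,
        1.56753411e-02,  1.23964122e-02,  3.67673329e-05]), 'tool_pos': array([ 0.25331556, -0.5707823 ,  0.23050768]), 'orientation': array([-3.86816441e-04,  8.38363434e-01, -5.45111064e-01, -7.28397149e-04]), 'ft_force': array([0.95917226, 0.80911718, 0.35251484]), 'ft_torque': array([-0.01863419,  0.00495036, -0.03982959]), 'opening': 0.08490434393433496} ['hold_point_z'] 0.0187
top [[427.39992438   0.         252.35411616]
 [  0.         427.39992438 190.15860446]
 [  0.           0.           1.        ]] [0.41620238 0.00912135 1.25682692]
board [(388, 214, [0.553, -0.412, 0.014], 0.49)]
sweep_edge [(254, 194, [0.603, -0.017, 0.042], 0.92), (104, 217, [0.518, 0.378, 0.133], 0.68), (199, 186, [0.617, 0.138, 0.067], 0.55)]
trough_in [(269, 192,
[... 1967 characters left out ...]
13, 0.019, 0.045], 0.42)]
disc_a [(238, 194, [0.563, 0.087, 0.045], 0.55), (293, 279, [0.644, -0.271, 0.007], 0.54), (243, 215, [0.562, -0.027, 0.04], 0.53), (261, 205, [0.621, 0.015, 0.044], 0.5)]
bin_in [(206, 291, [0.439, -0.269, 0.005], 0.7), (231, 177, [0.553, 0.196, 0.05], 0.55), (295, 280, [0.647, -0.274, 0.006], 0.26)]
tray_in [(292, 281, [0.639, -0.278, 0.007], 0.57), (244, 212, [0.564, -0.015, 0.044], 0.47), (218, 150, [0.528, 0.361, 0.079], 0.21)]
spool [(254, 285, [0.55, -0.277, 0.012], 0.67)]
pliers []
jar [(308, 203, [0.77, 0.028, 0.024], 0.96)]
mug [(256, 162, [0.665, 0.352, 0.024], 0.75)]
tape [(327, 235, [0.776, -0.128, 0.015], 0.67), (257, 163, [0.667, 0.353, 0.021], 0.24)]
```

View pics/top0.png

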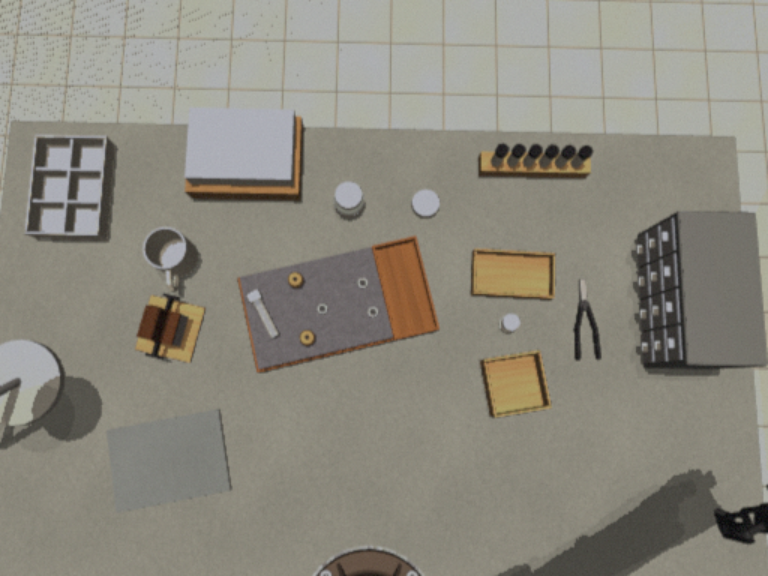

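View pics/side0.png

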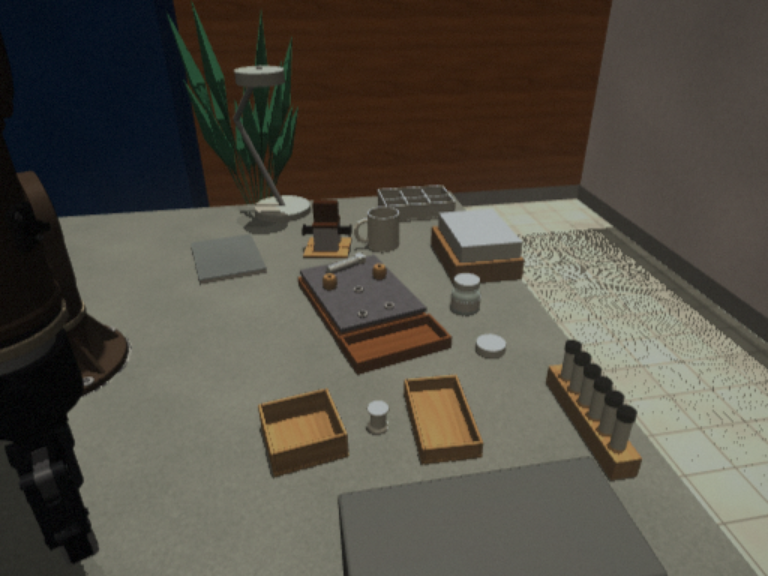

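```bash
cat > h.py <<'E'
from rig import *
import cv2,numpy as np
from scipy.spatial.transform import Rotation as Ro
def shot(n):
    p=camera(n);R=cv2.Rodrigues(np.array(p['rvec']))[0];t=np.array(p['tvec']).ravel()
    z=p['z_map'].astype(float);v,u=np.mgrid[:384,:512]
    W=(np.stack([u*z,v*z,z],-1)@np.linalg.inv(p['K']).T-t)@R
    W[z==0]=np.nan
    return p,W,R,t
def sel(W,x,y,z):
    return np.logical_and.reduce([W[...,i]>a for i,a in enumerate((x[0],y[0],z[0]))]+[W[...,i]<a for i,a in enumerate((x[1],y[1],z[1]))])
def rect(P):
    (c,s,a)=cv2.minAreaRect((P[:,:2]*1000).astype(np.float32));return np.round(c,1),np.round(s,1),round(a,1)
def rowsto(target, R_t=None):
    "offset (cm) in the tool frame, and rotvec deg"
    s=state();q=s['orientation'];R=Ro.from_quat([q[1],q[2],q[3],q[0]])
    d=R.inv().apply(np.array(target)-s['tool_pos'])*100
    return np.round(d,2), (np.round((R.inv()*R_t).as_rotvec(degrees=True),1) if R_t is not None else None)
def down(yaw):
    "tool pointing down, tool x at yaw deg in world"
    a=np.radians(yaw);x=np.array([np.cos(a),np.sin(a),0]);z=np.array([0,0,-1.]);return Ro.from_matrix(np.stack([x,np.cross(z,x),z],1))
def yawnow():
    q=state()['orientation'];x=Ro.from_quat([q[1],q[2],q[3],q[0]]).apply([1,0,0]);return np.degrees(np.arctan2(x[1],x[0]))
E
python3 - <<'E'
from h import *
p,W,R,t=shot('top')
def comps(name,m,mn=4):
    n,l=cv2.connectedComponents(m.astype(np.uint8))
    for i in range(1,n):
        P=W[l==i]
        if len(P)>=mn: print(name,len(P),*rect(P),np.round(np.mean(P,0),3))
m=sel(W,(.38,.75),(-.13,.27),(.02,.048));comps('panel',m,200)
col=p['color'].astype(int);hs=cv2.cvtColor(p['color'],cv2.COLOR_RGB2HSV)
pm=sel(W,(.38,.75),(-.13,.27),(.03,.047))&(hs[...,1]<80);comps('grey',pm,200)
comps('tall',sel(W,(.38,.75),(-.05,.27),(.0495,.1)))
comps('disc',sel(W,(.38,.75),(-.05,.27),(.03,.05))&(col.min(-1)>125),2)
comps('bin/tray rim',sel(W,(.3,.8),(-.37,-.18),(.018,.06)),15)
comps('cradle',sel(W,(.4,.62),(.28,.48),(.004,.03)),20)
comps('handle',sel(W,(.4,.62),(.28,.48),(.11,.16)),5)
comps('should',sel(W,(.4,.62),(.28,.48),(.06,.09)),5)
comps('mug',sel(W,(.55,.78),(.28,.48),(.03,.16)),5)
comps('jar',sel(W,(.7,.85),(-.15,.2),(.01,.16)),5)
E
```

```text
panel 5788 [579.8  66.7] [190.9 359.7] 14.3 [0.569 0.094 0.04 ]
grey 5158 [569.4 107.8] [180.7 260.7] 14.3 [0.569 0.103 0.041]
tall 91 [616.3 145.3] [28.  26.3] 88.6 [0.616 0.145 0.065]
tall 233 [551.2 204.6] [95.8 23. ] 26.9 [0.553 0.204 0.057]
tall 92 [508.9 118.8] [28.2 27.1] 3.0 [0.508 0.119 0.065]
disc 22 [617.8  20.5] [18.7 17.2] 1.0 [0.619 0.02  0.045]
disc 5 [598.3 230.2] [ 0.7 12.7] 28.7 [0.598 0.23  0.039]
disc 19 [566.2  95. ] [15.6 14.7] 2.7 [0.566 0.095 0.045]
disc 8 [561.5   6.6] [14.5  2.9] 0.8 [0.562 0.006 0.046]
disc 12 [564.7  -5.9] [18.3  7. ] 23.4 [ 0.565 -0.006  0.046]
bin/tray rim 396 [ 643.9 -275.5] [159.8  91.8] 87.5 [ 0.644 -0.275  0.029]
bin/tray rim 111 [ 546.9 -266.3] [32.  31.9] 30.8 [ 0.547 -0.266  0.041]
bin/tray rim 451 [ 430.3 -274.8] [110.2 112.1] 10.2 [ 0.428 -0.277  0.04 ]
cradle 77 [578.3 418.7] [35.  21.3] 73.8 [0.579 0.418 0.009]
cradle 609 [517.6 364. ] [ 73.4 122.4] 77.0 [0.518 0.361 0.01 ]
cradle 101 [491.9 439.7] [39.1 27. ] 77.2 [0.493 0.438 0.009]
handle 242 [526.2 390.5] [25.  59.3] 78.9 [0.525 0.388 0.127]
should 39 [607.1 378.9] [25.5  8.9] 7.6 [0.608 0.378 0.073]
should 277 [523.9 377.3] [ 43.7 120.1] 81.4 [0.523 0.374 0.075]
should 34 [532.9 421.7] [ 5.9 57.5] 75.4 [0.532 0.422 0.079]
mug 583 [657.7 378.2] [106.9  79.4] 36.0 [0.662 0.386 0.068]
mug 88 [568.3 390.9] [53.7 35.2] 87.7 [0.567 0.383 0.075]
jar 573 [818.7 173.4] [53.1 62.1] 89.7 [0.814 0.172 0.067]
jar 397 [779.6  49.9] [56.1 55.7] 40.6 [0.775 0.049 0.06 ]
jar 271 [ 784.6 -103.7] [55.  51.9] 0.6 [ 0.785 -0.104  0.019]
jar 56 [703.1 -58.9] [14.4 55.5] 10.5 [ 0.706 -0.063  0.024]
```

Run:
```python
from h import *
print(yawnow(), rowsto((.616,.145,.15),down(-75.7)))
```

```text
-66.06968649896339 (array([-50.77, -62.18,   8.13]), array([-0. , -0. ,  9.6]))
```

```bash
python3 -m pendant '{"rot":[[0,0,4.8],[0,0,4.8],[0,0,0],[0,0,0],[0,0,0],[0,0,0],[0,0,0],[0,0,0],[0,0,0],[0,0,0]],"offset":[[0,0,0],[0,0,0],[-3,-2.6,0],[-3,-2.6,0],[-3,-2.6,0],[-3,-2.6,0],[-3,-2.6,0],[-3,-2.6,0],[-3,-2.6,0],[-3,-2.6,0]],"grip":[120,120,120,120,120,120,120,120,120,120]}'
python3 -m pendant '{"rot":[[0,0,0],[0,0,0],[0,0,0],[0,0,0],[0,0,0],[0,0,0],[0,0,0],[0,0,0],[0,0,0],[0,0,0]],"offset":[[-3,-2.6,0],[-3,-2.6,0],[-3,-2.6,0],[-3,-2.6,0],[-3,-2.6,0.5],[-3,-2.6,0.5],[-3,-2.6,0.5],[-3,-2.6,0.5],[-3,-2.6,0.5],[-3,-2.6,0.5]],"grip":[120,120,120,120,120,120,120,120,120,120]}'
python3 - <<'E'
from h import *
print(state()['clock'],state()['opening'],yawnow(), rowsto((.616,.145,.15),down(-75.7)))
E
```

```text
clock: 2.68
tool_pos: [0.3974, -0.2879, 0.2296]
orientation: [0.003, 0.781, -0.624, 0.002]
ft_force: [2.1, 0.4, 0.3]
opening: 0.0451
clock: 3.52
tool_pos: [0.5915, 0.0786, 0.2005]
orientation: [0.001, 0.781, -0.625, 0.006]
ft_force: [0.4, -1.2, -0.7]
opening: 0.0451
3.5167 0.045099765728279714 -77.35911366353878 (array([-6.  , -3.81,  5.01]), array([-0.3, -0.6, -1.7]))
```

```bash
python3 -m pendant '{"rot":[[0,0,-1.7],[0,0,0],[0,0,0],[0,0,0]],"offset":[[-2.5,-1.6,2],[-2.5,-1.6,2],[-1,-0.6,1],[0,0,0]],"grip":[120,120,120,120]}'
python3 - <<'E'
from h import *
print(yawnow(), rowsto((.616,.145,.044),down(-75.7)))
E
```

```text
clock: 3.85
tool_pos: [0.6181, 0.1604, 0.1477]
orientation: [-0.002, 0.793, -0.609, 0.005]
ft_force: [-0.5, -0.6, 0.1]
opening: 0.045
-75.01357662711294 (array([ 1.37,  0.7 , 10.37]), array([-0.6, -0.3,  0.7]))
```

```bash
python3 -m pendant '{"rot":[[0,0,0],[0,0,0],[0,0,0],[0,0,0],[0,0,0]],"offset":[[1.4,0.7,2],[0,0,3],[0,0,3],[0,0,1.2],[0,0,0]],"grip":[120,120,120,120,120]}'
python3 - <<'E'
from h import *
print(yawnow(), rowsto((.616,.145,.044),down(-75.7)))
E
```

```text
clock: 4.27
tool_pos: [0.6178, 0.1408, 0.0564]
orientation: [-0.003, 0.793, -0.609, 0.008]
ft_force: [-0.4, -0.3, 0.3]
opening: 0.0455
-75.08844372985179 (array([-0.46,  0.08,  1.23]), array([-0.8, -0.5,  0.6]))
```

```bash
python3 -m pendant '{"rot":[[0,0,0],[0,0,0],[0,0,0],[0,0,0],[0,0,0],[0,0,0],[0,0,0]],"offset":[[-0.4,0,1],[0,0,0.2],[0,0,0],[0,0,0],[0,0,0],[0,0,0],[0,0,0]],"grip":[120,120,255,255,255,255,255]}'
python3 -m pendant '{"rot":[[0,0,0],[0,0,0],[0,0,0],[0,0,0]],"offset":[[0,0,-3],[0,0,-4],[0,0,-4],[0,0,-1]],"grip":[255,255,255,255]}'
python3 - <<'E'
from h import *
# bin centre .430,-.275 yaw 10.2 ; first bead at +22mm bin x
print(yawnow(), rowsto((.430+.0217,-.275+.004,.14),down(-79.8)))
E
```

```text
clock: 4.85
tool_pos: [0.6206, 0.1438, 0.0505]
orientation: [-0.006, 0.792, -0.61, 0.01]
ft_force: [-0.3, 0.2, -0.8]
opening: 0.027
clock: 5.18
tool_pos: [0.6153, 0.1439, 0.1717]
orientation: [-0.003, 0.792, -0.61, 0.008]
ft_force: [2.2, 1.1, 1.1]
opening: 0.0274
-75.1900367482999 (array([35.9 , 26.46,  3.12]), array([-0.8, -0.5,  4.6]))
```

```bash
python3 -m pendant '{"rot":[[0,0,4.6],[0,0,0],[0,0,0],[0,0,0],[0,0,0],[0,0,0],[0,0,0],[0,0,0],[0,0,0],[0,0,0]],"offset":[[3,2.2,0],[3.3,2.2,0],[3.3,2.2,0],[3.3,2.2,0],[3.3,2.2,0],[3.3,2.2,0],[3.3,2.2,0],[3.3,2.2,0],[3.3,2.2,0],[3.3,2.2,0]],"grip":[255,255,255,255,255,255,255,255,255,255]}'
python3 -m pendant '{"rot":[[0,0,0]],"offset":[[0,0,0]],"grip":[255]}'
python3 - <<'E'
from h import *
print(yawnow(), rowsto((.430+.0217,-.275+.004,.02),down(-79.8)))
E
```

```text
clock: 6.02
tool_pos: [0.4626, -0.219, 0.1769]
orientation: [-0.014, 0.772, -0.635, 0.015]
ft_force: [1.0, -0.6, -0.1]
opening: 0.0273
clock: 6.1
tool_pos: [0.4584, -0.2276, 0.177]
orientation: [-0.012, 0.769, -0.639, 0.015]
ft_force: [-0.3, -1.0, 0.0]
opening: 0.0274
-79.52937939699828 (array([ 4.01,  2.05, 15.67]), array([-2.2, -0.5,  0.3]))
```

```bash
python3 -m pendant '{"rot":[[-2.2,-0.5,0],[0,0,0],[0,0,0],[0,0,0],[0,0,0],[0,0,0]],"offset":[[2,0.8,1.5],[2,0.8,2],[0,0,3.5],[0,0,3.5],[0,0,3],[0,0,0]],"grip":[255,255,255,255,255,255]}'
python3 - <<'E'
from h import *
print(yawnow(), rowsto((.430+.0217,-.275+.004,.02),down(-79.8)))
E
```

```text
clock: 6.6
tool_pos: [0.4533, -0.2786, 0.0427]
orientation: [-0.001, 0.766, -0.643, 0.007]
ft_force: [-1.2, 0.9, 0.0]
opening: 0.0273
-80.05517935056918 (array([-0.8 ,  0.04,  2.26]), array([-0.5, -0.5, -0.3]))
```

```bash
python3 -m pendant '{"rot":[[0,0,0],[0,0,0],[0,0,0],[0,0,0],[0,0,0],[0,0,0],[0,0,0],[0,0,0],[0,0,0],[0,0,0]],"offset":[[-0.7,0,1],[0,0,1.2],[0,0,0],[0,0,0],[0,0,0],[0,0,0],[0,0,-2],[0,0,-4],[0,0,-4],[0,0,-2]],"grip":[255,255,255,142,142,142,142,142,142,120]}'
python3 - <<'E'
from h import *
print(state()['opening'],yawnow(), rowsto((.509,.119,.12),down(-75.7)))
E
```

```text
clock: 7.43
tool_pos: [0.4523, -0.2708, 0.1478]
orientation: [-0.001, 0.766, -0.643, 0.006]
ft_force: [0.5, -0.8, 0.2]
opening: 0.0449
0.044854953439154424 -79.98168554453117 (array([-37.43, -12.35,   2.56]), array([-0.5, -0.5, -4.3]))
```

```bash
python3 -m pendant '{"rot":[[0,0,-4.3],[0,0,0],[0,0,0],[0,0,0],[0,0,0],[0,0,0],[0,0,0],[0,0,0],[0,0,0],[0,0,0]],"offset":[[-3.6,-1.3,0],[-3.7,-1.5,0],[-3.7,-1.5,0],[-3.7,-1.5,0],[-3.7,-1.5,0],[-3.7,-1.5,0],[-3.7,-1.5,0],[-3.7,-1.5,0],[-3.7,-1.5,0.5],[-2,-0.8,1]],"grip":[120,120,120,120,120,120,120,120,120,120]}'
python3 -m pendant '{"rot":[[0,0,0]],"offset":[[0,0,0]],"grip":[120]}'
python3 - <<'E'
from h import *
print(yawnow(), rowsto((.509,.119,.046),down(-75.7)))
E
```

```text
clock: 8.27
tool_pos: [0.5185, 0.1084, 0.1497]
orientation: [-0.008, 0.784, -0.62, 0.024]
ft_force: [0.1, 0.0, 0.4]
opening: 0.0452
clock: 8.35
tool_pos: [0.5185, 0.1143, 0.1497]
orientation: [-0.009, 0.786, -0.617, 0.024]
ft_force: [-1.4, -0.2, -0.8]
opening: 0.045
-76.28309863784537 (array([-0.95,  1.26, 10.3 ]), array([-2.5, -1.5, -0.5]))
```

```bash
python3 -m pendant '{"rot":[[-2.5,-1.5,0],[0,0,0],[0,0,0],[0,0,0],[0,0,0]],"offset":[[-0.4,0.6,2],[0,0,3],[0,0,3],[0,0,0],[0,0,0]],"grip":[120,120,120,120,120]}'
python3 - <<'E'
from h import *
print(yawnow(), rowsto((.509,.119,.048),down(-75.7)))
E
```

```text
clock: 8.77
tool_pos: [0.5165, 0.1192, 0.0732]
orientation: [-0.004, 0.788, -0.616, 0.003]
ft_force: [-0.4, -0.0, -0.2]
opening: 0.0455
-75.98518062674016 (array([-0.16,  0.76,  2.52]), array([-0.5,  0. , -0.3]))
```

```bash
python3 -m pendant '{"rot":[[0,0,0],[0,0,0],[0,0,0],[0,0,0],[0,0,0],[0,0,0],[0,0,0],[0,0,0]],"offset":[[-0.1,0.7,0.3],[0,0,1],[0,0,1],[0,0,0.3],[0,0,0],[0,0,0],[0,0,0],[0,0,0]],"grip":[120,120,120,120,255,255,255,255]}'
python3 -m pendant '{"rot":[[0,0,0],[0,0,0],[0,0,0],[0,0,0]],"offset":[[0,0,-3],[0,0,-4],[0,0,-4],[0,0,0]],"grip":[255,255,255,255]}'
python3 - <<'E'
from h import *
print(yawnow(), rowsto((.430-.0217,-.275-.004,.14),down(-79.8)))
E
```

```text
clock: 9.43
tool_pos: [0.5123, 0.1175, 0.0517]
orientation: [-0.007, 0.787, -0.616, 0.006]
ft_force: [0.4, 0.9, -0.0]
opening: 0.0265
clock: 9.77
tool_pos: [0.5092, 0.1172, 0.1643]
orientation: [-0.005, 0.788, -0.616, 0.004]
ft_force: [1.2, 0.4, -0.4]
opening: 0.0269
-76.06787406605036 (array([36.03, 19.36,  2.18]), array([-0.7,  0. ,  3.7]))
```

```bash
python3 -m pendant '{"rot":[[0,0,3.7],[0,0,0],[0,0,0],[0,0,0],[0,0,0],[0,0,0],[0,0,0],[0,0,0],[0,0,0],[0,0,0]],"offset":[[3.6,1.8,0],[3.7,1.7,0],[3.7,1.7,0],[3.7,1.7,0],[3.7,1.7,0],[3.7,1.7,0],[3.7,1.7,0],[3.7,1.7,0],[3.7,1.7,0],[3.7,1.6,0]],"grip":[255,255,255,255,255,255,255,255,255,255]}'
python3 -m pendant '{"rot":[[0,0,0]],"offset":[[0,0,0]],"grip":[255]}'
python3 - <<'E'
from h import *
print(yawnow(), rowsto((.430-.0217,-.275-.004,.02),down(-79.8)))
E
```

```text
clock: 10.6
tool_pos: [0.4163, -0.2775, 0.1665]
orientation: [-0.014, 0.773, -0.635, 0.01]
ft_force: [0.6, -0.8, -0.5]
opening: 0.0268
clock: 10.68
tool_pos: [0.4133, -0.2861, 0.1667]
orientation: [-0.012, 0.769, -0.639, 0.011]
ft_force: [-0.1, -0.2, -1.0]
opening: 0.027
-79.3900496769431 (array([-0.82,  0.85, 14.65]), array([-1.9, -0.1,  0.4]))
```

```bash
python3 -m pendant '{"rot":[[-1.9,0,0],[0,0,0],[0,0,0],[0,0,0],[0,0,0]],"offset":[[-0.6,0.3,2],[0,0,3.5],[0,0,3.5],[0,0,1.5],[0,0,0]],"grip":[255,255,255,255,255]}'
python3 - <<'E'
from h import *
print(yawnow(), rowsto((.430-.0217,-.275-.004,.02),down(-79.8)))
E
```

```text
clock: 11.1
tool_pos: [0.4118, -0.2875, 0.0611]
orientation: [0.001, 0.766, -0.643, 0.006]
ft_force: [-0.2, 0.6, -0.0]
opening: 0.027
-79.99872744949172 (array([-0.94,  0.22,  4.1 ]), array([-0.4, -0.6, -0.2]))
```

```bash
python3 -m pendant '{"rot":[[0,0,0],[0,0,0],[0,0,0],[0,0,0],[0,0,0],[0,0,0],[0,0,0],[0,0,0],[0,0,0],[0,0,0]],"offset":[[-0.8,0.2,1],[0,0,2],[0,0,1],[0,0,0],[0,0,0],[0,0,0],[0,0,-2],[0,0,-4],[0,0,-4],[0,0,-2]],"grip":[255,255,255,255,142,142,142,142,142,120]}'
python3 - <<'E'
from h import *
p,W,R,t=shot('top')
n,l=cv2.connectedComponents(sel(W,(.385,.475),(-.32,-.23),(.01,.034)).astype(np.uint8))
for i in range(1,n):
    P=W[l==i]
    if len(P)>10: print('bin',len(P),np.round(P.mean(0),3))
# vial
print('vial',rect(W[sel(W,(.47,.64),(.14,.27),(.05,.1))]))
print(state()['opening'],yawnow(), rowsto((.549,.2035,.12),down(-63)))
E
```

```text
clock: 11.93
tool_pos: [0.4089, -0.2782, 0.1475]
orientation: [0.0, 0.766, -0.642, 0.005]
ft_force: [0.9, -1.5, 0.5]
opening: 0.0453
bin 73 [ 0.454 -0.271  0.028]
bin 29 [ 0.418 -0.277  0.027]
vial (array([552.3, 202.5]), array([95. , 22.6]), 30.8)
0.04517667780830678 -79.9539752419153 (array([-45.14, -22.04,   2.73]), array([ -0.4,  -0.7, -17. ]))
```

```bash
python3 -m pendant '{"rot":[[0,0,-6],[0,0,-6],[0,0,-6],[0,0,0],[0,0,0],[0,0,0],[0,0,0],[0,0,0],[0,0,0],[0,0,0]],"offset":[[-3.5,-1.9,0],[-3.3,-2.2,0],[-3.1,-2.5,0],[-2.9,-2.8,0],[-2.9,-2.8,0],[-2.9,-2.8,0],[-2.9,-2.8,0],[-2.9,-2.8,0],[-2.9,-2.8,0],[-2.9,-2.8,0]],"grip":[120,120,120,120,120,120,120,120,120,120]}'
python3 -m pendant '{"rot":[[0,0,0]],"offset":[[0,0,0]],"grip":[120]}'
python3 - <<'E'
from h import *
print(yawnow(), rowsto((.550,.204,.047),down(-62)))
E
```

```text
clock: 12.82
tool_pos: [0.5318, 0.1059, 0.1637]
orientation: [-0.0, 0.855, -0.518, 0.023]
ft_force: [1.1, -1.2, 0.2]
opening: 0.0452
clock: 12.9
tool_pos: [0.5333, 0.1158, 0.1655]
orientation: [-0.004, 0.857, -0.514, 0.023]
ft_force: [0.0, 1.3, 0.4]
opening: 0.0454
-61.946793578755454 (array([-7.42, -5.28, 11.75]), array([-1.7, -2. ,  0.1]))
```

```bash
python3 -m pendant '{"rot":[[-1.7,-2,0],[0,0,0],[0,0,0],[0,0,0],[0,0,0]],"offset":[[-2.5,-1.7,2],[-2.5,-1.7,2],[-2,-1.3,2],[0,0,1],[0,0,0]],"grip":[120,120,120,120,120]}'
python3 - <<'E'
from h import *
print(yawnow(), rowsto((.550,.204,.047),down(-62)))
p,W,R,t=shot('wrist');cv2.imwrite('pics/w1.png',p['color'][:,:,::-1])
P=W[sel(W,(.47,.64),(.13,.28),(.0505,.1))]
print(rect(P),len(P),np.nanmax(P,0),np.nanmin(P,0))
E
```

```text
clock: 13.32
tool_pos: [0.5462, 0.204, 0.1003]
orientation: [-0.004, 0.858, -0.513, 0.003]
ft_force: [-0.2, -0.6, 0.1]
opening: 0.045
-61.72501965476354 (array([ 0.18, -0.29,  5.34]), array([-0.5, -0.1,  0.3]))
(array([554. , 206.5]), array([96.6, 23.9]), 30.3) 3250 [0.600726   0.24024007 0.06053332] [0.50847422 0.17687956 0.05052098]
```

View pics/w1.png

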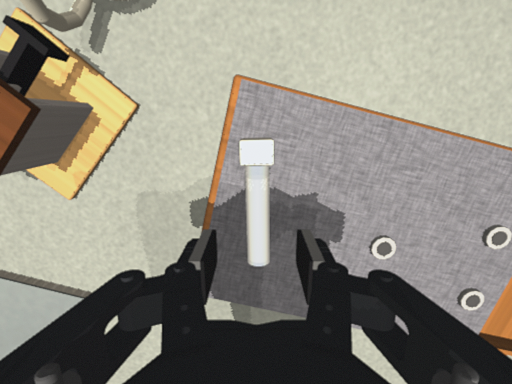

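```bash
python3 -m pendant '{"rot":[[0,0,0],[0,0,0],[0,0,0],[0,0,0],[0,0,0],[0,0,0]],"offset":[[0,-0.3,1.5],[0,0,2],[0,0,1.5],[0,0,0.7],[0,0,0.4],[0,0,0]],"grip":[120,120,120,120,120,120]}'
python3 - <<'E'
from h import *
print(yawnow(), rowsto((.551,.205,.042),down(-62)))
E
```

```text
clock: 13.87
tool_pos: [0.5549, 0.2006, 0.0471]
orientation: [-0.007, 0.857, -0.516, 0.008]
ft_force: [-0.4, -0.9, 0.5]
opening: 0.0449
-62.11349192609348 (array([-0.58,  0.14,  0.51]), array([-1.2, -0.3, -0.1]))
```

```bash
python3 -m pendant '{"rot":[[-1,0,0],[0,0,0],[0,0,0],[0,0,0],[0,0,0],[0,0,0],[0,0,0],[0,0,0]],"offset":[[-0.5,0.2,0.5],[0,0,0.3],[0,0,0],[0,0,0],[0,0,0],[0,0,0],[0,0,0],[0,0,0]],"grip":[120,120,200,255,255,255,255,255]}'
python3 -m pendant '{"rot":[[0,0,0],[0,0,0],[0,0,0],[0,0,0]],"offset":[[0,0,-3],[0,0,-4],[0,0,-4],[0,0,0]],"grip":[255,255,255,255]}'
python3 - <<'E'
from h import *
print(yawnow(), rowsto((.644,-.2755,.12),down(-2.5)))
p,W,R,t=shot('wrist');cv2.imwrite('pics/w2.png',p['color'][:,:,::-1])
E
```

```text
clock: 14.53
tool_pos: [0.5527, 0.2043, 0.0427]
orientation: [-0.001, 0.856, -0.516, 0.005]
ft_force: [-0.3, 0.4, -0.9]
opening: 0.0157
clock: 14.87
tool_pos: [0.5497, 0.2041, 0.154]
orientation: [0.002, 0.857, -0.516, 0.002]
ft_force: [1.2, 1.8, -0.7]
opening: 0.0153
-62.14369620879628 (array([46.79, 14.07,  3.68]), array([  0.2,  -0.3, -59.6]))
```

View pics/w2.png

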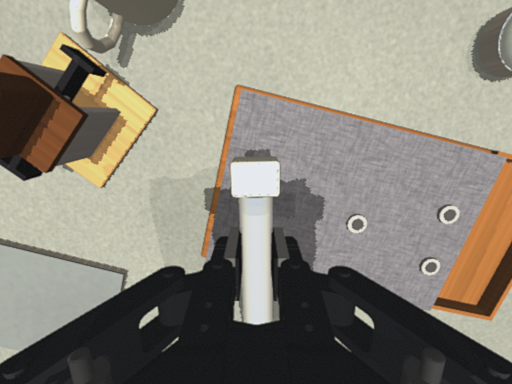

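```bash
python3 -m pendant '{"rot":[[0,0,-6],[0,0,-6],[0,0,-6],[0,0,-6],[0,0,-6],[0,0,-6],[0,0,-6],[0,0,-6],[0,0,-6],[0,0,-6]],"offset":[[3.75,1.1,0],[3.6,1.5,0],[3.4,1.9,0],[3.2,2.25,0],[3,2.6,0],[2.7,2.9,0],[2.4,3.1,0],[2,3.4,0],[1.7,3.5,0],[1.3,3.7,0]],"grip":[255,255,255,255,255,255,255,255,255,255]}'
python3 -m pendant '{"rot":[[0,0,0]],"offset":[[0,0,0]],"grip":[255]}'
python3 - <<'E'
from h import *
print(yawnow(), rowsto((.644,-.2755,.12),down(-2.5)))
E
```

```text
clock: 15.75
tool_pos: [0.6313, -0.1804, 0.1451]
orientation: [-0.001, 1.0, 0.015, -0.003]
ft_force: [0.9, 0.8, -0.1]
opening: 0.0156
clock: 15.83
tool_pos: [0.6308, -0.1924, 0.1429]
orientation: [0.002, 1.0, 0.013, -0.004]
ft_force: [-1.5, -1.2, -1.0]
opening: 0.0155
1.5026347268091982 (array([1.11, 8.34, 2.31]), array([0.2, 0.4, 4. ]))
```

```bash
python3 -m pendant '{"rot":[[0,0,2],[0,0,2],[0,0,0],[0,0,0],[0,0,0]],"offset":[[0.5,3.5,0.5],[0.5,3.5,1],[0,0.5,2],[0,0,1.5],[0,0,0]],"grip":[255,255,255,255,255]}'
python3 - <<'E'
from h import *
print(yawnow(), rowsto((.644,-.2755,.012),down(-2.5)))
E
```

```text
clock: 16.25
tool_pos: [0.638, -0.2693, 0.0862]
orientation: [0.002, 1.0, -0.028, -0.006]
ft_force: [-1.1, -0.3, -0.2]
opening: 0.0153
-3.1843537717467867 (array([0.71, 0.56, 7.42]), array([ 0.2,  0.6, -0.7]))
```

```bash
python3 -m pendant '{"rot":[[0,0.6,0],[0,0,0],[0,0,0],[0,0,0],[0,0,0]],"offset":[[0.5,0.4,2.5],[0,0,3],[0,0,1],[0,0,0.4],[0,0,0]],"grip":[255,255,255,255,255]}'
python3 - <<'E'
from h import *
print(yawnow(), rowsto((.644,-.2755,.010),down(-2.5)))
E
```

```text
clock: 16.67
tool_pos: [0.6422, -0.2713, 0.0146]
orientation: [0.001, 1.0, -0.028, -0.001]
ft_force: [0.0, 0.3, -1.1]
opening: 0.0151
-3.1799612806650353 (array([0.2 , 0.41, 0.46]), array([ 0.1,  0.1, -0.7]))
```

Release (opening to ~32 mm), lift, and check the tray from the top camera.

```bash
python3 -m pendant '{"rot":[[0,0,0],[0,0,0],[0,0,0],[0,0,0],[0,0,0],[0,0,0],[0,0,0],[0,0,0],[0,0,0]],"offset":[[0,0,0.5],[0,0,0],[0,0,0],[0,0,0],[0,0,0],[0,0,-2],[0,0,-4],[0,0,-4],[0,0,-4]],"grip":[255,255,155,155,155,155,155,155,120]}'
python3 - <<'E'
from h import *
print(yawnow(), rowsto((.526,.3905,.18),down(79)),state()['joints'])
E
```

```text
clock: 17.42
tool_pos: [0.6398, -0.2686, 0.151]
orientation: [-0.001, 1.0, -0.027, -0.005]
ft_force: [0.2, -0.4, -0.2]
opening: 0.0444
-3.043636340662676 (array([-14.9 , -65.21,  -2.66]), array([ -0.5,   0.4, -82. ])) [ 0.61098645  0.67118512 -0.49152103  1.4351604   0.33120719  1.12843567
  0.01155578]
```

```bash
python3 -m pendant '{"rot":[[0,0,-5.5],[0,0,-5.5],[0,0,-5.5],[0,0,-5.5],[0,0,-5.5],[0,0,-5.5],[0,0,-5.5],[0,0,-5.5],[0,0,-5.5],[0,0,-5.5]],"offset":[[-0.8,-3.6,-1],[-0.5,-3.7,-1],[-0.1,-3.7,-1],[0.2,-3.7,-1],[0.6,-3.7,0],[0.9,-3.6,0],[1.3,-3.5,0],[1.6,-3.4,0],[1.9,-3.2,0],[2.2,-3,0]],"grip":[120,120,120,120,120,120,120,120,120,120]}'
python3 - <<'E'
from h import *
p,W,R,t=shot('top')
P=W[sel(W,(.59,.70),(-.36,-.19),(.013,.027))&(cv2.cvtColor(p['color'],cv2.COLOR_RGB2HSV)[...,1]<90)];print('vial',len(P),rect(P) if len(P) else '')
cv2.imwrite('pics/t2.png',cv2.resize(p['color'][140:300,200:400,::-1],None,fx=3,fy=3))
print(yawnow(), rowsto((.526,.3905,.18),down(79)),state()['joints'])
E
```

```text
clock: 18.25
tool_pos: [0.5788, 0.0981, 0.2103]
orientation: [0.011, 0.894, 0.447, 0.007]
ft_force: [0.9, 0.1, 0.3]
opening: 0.0451
vial 202 (array([ 626.5, -275.2]), array([159.7,  56.2]), 87.6)
54.129550837822144 (array([ 19.91, -20.67,   2.79]), array([  1.4,  -0.1, -24.9])) [ 0.28063533  0.50647609 -0.82213497  1.66812217  0.42337686  1.13035696
  0.28718604]
```

View pics/t2.png

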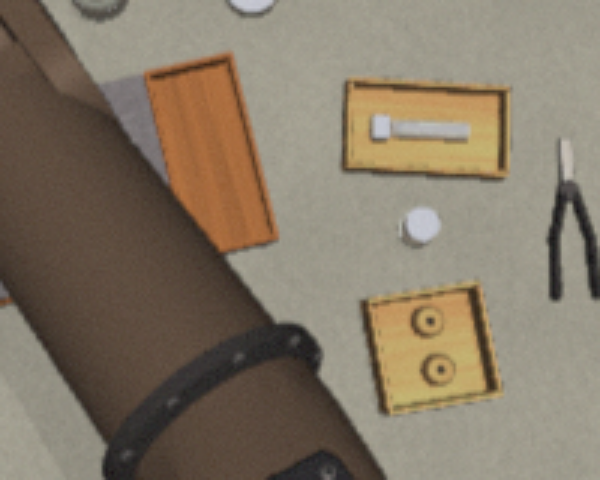

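```bash
python3 -m pendant '{"rot":[[0,0,-6],[0,0,-6],[0,0,-6],[0,0,-6],[0,0,0],[0,0,0],[0,0,0],[0,0,0]],"offset":[[2.7,-2.6,0],[3,-2,0],[3.2,-1.6,0],[3.5,-1,0],[3.6,-0.6,0],[3.6,-0.6,0],[2,0,0],[0,0,0]],"grip":[80,80,80,80,80,80,80,80]}'
python3 - <<'E'
from h import *
p,W,R,t=shot('wrist');cv2.imwrite('pics/w3.png',p['color'][:,:,::-1])
P=W[sel(W,(.4,.65),(.3,.48),(.11,.16))];print('handle',len(P),rect(P),np.median(P[:,2]))
P=W[sel(W,(.4,.65),(.3,.48),(.003,.016))];print('foot',len(P),rect(P))
P=W[sel(W,(.4,.65),(.28,.5),(.035,.09))];print('sh',len(P),rect(P))
print(state()['tool_pos'],yawnow(), rowsto((.526,.3905,.18),down(79)),state()['joints'])
E
```

```text
clock: 18.97
tool_pos: [0.5739, 0.3502, 0.2136]
orientation: [0.012, 0.77, 0.637, 0.01]
ft_force: [-0.2, -0.9, -0.1]
opening: 0.059
handle 2205 (array([527.9, 394.8]), array([24.1, 60.3]), 77.6) 0.12828927248004723
foot 3651 (array([524.5, 394.7]), array([247.6, 156.5]), 2.0)
sh 4136 (array([559.1, 393. ]), array([ 73.9, 185.6]), 86.6)
[0.5736842  0.34885065 0.21370068] 79.18361324831913 (array([ 3.2 , -5.57,  3.19]), array([1.8, 0.1, 0.2])) [-0.12616652  0.66374484 -0.87395941  1.44118315  0.54794811  1.26741444
  0.32812207]
```

View pics/w3.png

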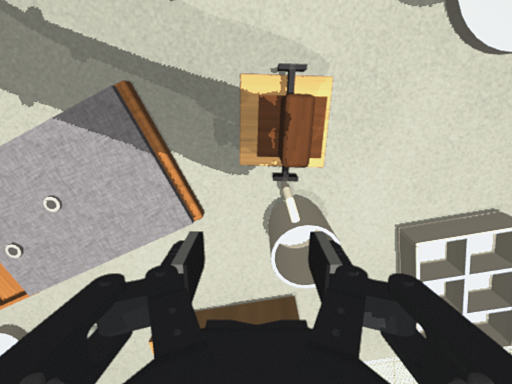

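```bash
python3 -m pendant '{"rot":[[1.8,0,0],[0,0,1],[0,0,0],[0,0,0]],"offset":[[1.5,-2.8,1],[1.5,-2.8,1],[0,0,1],[0,0,0]],"grip":[70,70,70,70]}'
python3 - <<'E'
from h import *
print(yawnow(), rowsto((.527,.393,.090),down(78.2)))
E
```

```text
clock: 19.35
tool_pos: [0.5266, 0.385, 0.1831]
orientation: [0.002, 0.779, 0.627, 0.0]
ft_force: [-0.2, -1.0, -0.8]
opening: 0.0622
77.6776208867103 (array([ 0.81, -0.16,  9.31]), array([ 0.2,  0.2, -0.5]))
```

```bash
python3 -m pendant '{"rot":[[0,0,0],[0,0,0],[0,0,0],[0,0,0],[0,0,0],[0,0,0]],"offset":[[0.8,-0.1,2],[0,0,2.5],[0,0,2.5],[0,0,1.5],[0,0,0],[0,0,0]],"grip":[70,70,70,70,70,70]}'
python3 - <<'E'
from h import *
print(yawnow(), rowsto((.527,.393,.090),down(78.2)),state()['ft_force'])
E
```

```text
clock: 19.85
tool_pos: [0.5343, 0.3852, 0.1006]
orientation: [0.005, 0.782, 0.623, 0.003]
ft_force: [-0.0, -0.2, 0.6]
opening: 0.0618
77.12930148873279 (array([ 0.6 , -0.9 ,  1.05]), array([ 0.7,  0.1, -1.1])) [-0.001253   -0.23544213  0.59025032]
```

```bash
python3 -m pendant '{"rot":[[0.7,0,-1],[0,0,0],[0,0,0],[0,0,0]],"offset":[[0.6,-0.9,0.6],[0,0,0.4],[0,0,0],[0,0,0]],"grip":[70,70,70,70]}'
python3 - <<'E'
from h import *
print(yawnow(), rowsto((.527,.393,.090),down(78.2)),state()['ft_force'])
E
```

```text
clock: 20.18
tool_pos: [0.5291, 0.3931, 0.094]
orientation: [0.0, 0.777, 0.63, 0.001]
ft_force: [-0.6, 1.1, 0.4]
opening: 0.062
78.03299940899295 (array([-0.05, -0.21,  0.4 ]), array([ 0.1, -0.1, -0.2])) [-0.55357827  1.10296952  0.40333035]
```

```bash
python3 -m pendant '{"rot":[[0,0,0],[0,0,0],[0,0,0],[0,0,0],[0,0,0],[0,0,0],[0,0,0],[0,0,0]],"offset":[[0,-0.2,0.4],[0,0,0.1],[0,0,0],[0,0,0],[0,0,0],[0,0,0],[0,0,0],[0,0,0]],"grip":[70,70,150,255,255,255,255,255]}'
python3 - <<'E'
from h import *
s=state();print(yawnow(), s['tool_pos'],s['orientation'],s['ft_force'])
E
```

```text
clock: 20.85
tool_pos: [0.5274, 0.3946, 0.0905]
orientation: [0.0, 0.777, 0.63, 0.002]
ft_force: [0.2, 0.1, -0.6]
opening: 0.0237
78.06269852406136 [0.52742308 0.39460805 0.09047142] [3.36384477e-04 7.76801053e-01 6.29741148e-01 2.46902720e-03] [ 0.18919429  0.1279057  -0.5908784 ]
```

```bash
python3 -m pendant '{"rot":[[0,0,0],[0,0,0],[0,0,0],[0,0,0],[0,0,0]],"offset":[[0,0,-2],[0,0,-3],[0,0,-3],[0,0,-1],[0,0,0]],"grip":[255,255,255,255,255]}'
python3 - <<'E'
from h import *
print(yawnow(), rowsto((.561,.142,.14),down(104.3)),state()['ft_force'],state()['ft_torque'])
E
```

```text
clock: 21.27
tool_pos: [0.5254, 0.3919, 0.1794]
orientation: [0.0, 0.777, 0.63, -0.002]
ft_force: [0.0, 0.7, -2.8]
opening: 0.0232
78.08556557182126 (array([-23.71,   8.65,   4.01]), array([ -0.1,   0.2, -26.2])) [ 0.03878186  0.68081892 -2.83604256] [ 0.03351783 -0.054719    0.01839571]
```

```bash
python3 -m pendant '{"rot":[[0,0,0],[0,0,0],[0,0,-5],[0,0,-5],[0,0,-5],[0,0,-5],[0,0,-5],[0,0,0],[0,0,0]],"offset":[[-3.4,1.2,0],[-3.4,1.2,0],[-3.4,1.2,0],[-3.5,0.9,0],[-3.6,0.6,0.5],[-3.6,0.3,0.5],[-3.6,0,0.5],[0,0,0],[0,0,0]],"grip":[255,255,255,255,255,255,255,255,255]}'
python3 - <<'E'
from h import *
print(yawnow(), rowsto((.561,.142,.105),down(104.3)),state()['ft_force'],state()['ft_torque'])
E
```

```text
clock: 22.02
tool_pos: [0.5559, 0.1293, 0.1504]
orientation: [-0.004, 0.612, 0.791, -0.006]
ft_force: [-0.0, 1.0, -2.3]
opening: 0.0237
104.56604464056102 (array([1.11, 0.88, 4.53]), array([-0.8,  0.1,  0.3])) [-0.02756189  0.97705303 -2.31080086] [ 0.06967135  0.01470873 -0.03635476]
```

```bash
python3 -m pendant '{"rot":[[-0.8,0,0],[0,0,0],[0,0,0],[0,0,0]],"offset":[[1.1,0.9,1.5],[0,0,2],[0,0,0.5],[0,0,0]],"grip":[255,255,255,255]}'
python3 - <<'E'
from h import *
p,W,R,t=shot('side');cv2.imwrite('pics/s2.png',cv2.resize(p['color'][120:280,160:340,::-1],None,fx=3,fy=3))
s=state()
B=np.array([.5694,.1078]);a=np.radians(14.3);M=np.array([[np.cos(a),np.sin(a)],[-np.sin(a),np.cos(a)]])
print(M@(s['tool_pos'][:2]-B),yawnow(), rowsto((.561,.142,.10),down(104.3)),s['ft_force'],s['ft_torque'])
E
```

```text
clock: 22.35
tool_pos: [0.5607, 0.1401, 0.1049]
orientation: [-0.001, 0.614, 0.789, -0.002]
ft_force: [0.2, 0.3, -2.9]
opening: 0.0234
[-0.00066079  0.0333847 ] 104.23115273891774 (array([0.18, 0.1 , 0.52]), array([-0.3,  0.1, -0.1])) [-0.01528572  0.03158568 -2.83630976] [ 0.00019499 -0.00300899  0.0096137 ]
```

View pics/s2.png

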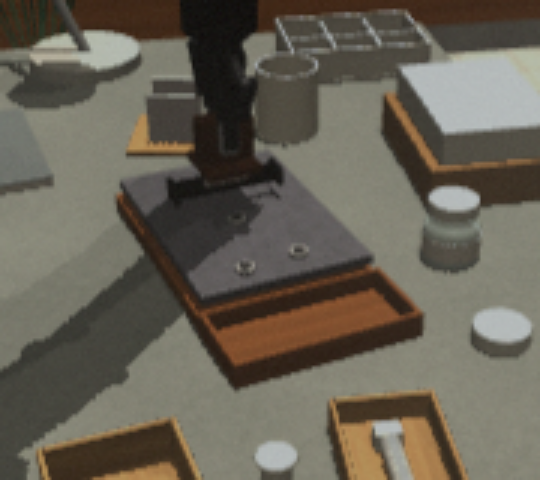

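```bash
for i in 1; do python3 -m pendant '{"rot":[[0,0,0],[0,0,0]],"offset":[[0,0,0.6],[0,0,0]],"grip":[255,255]}'; python3 -m pendant '{"rot":[[0,0,0],[0,0,0]],"offset":[[0,0,0.3],[0,0,0]],"grip":[255,255]}';python3 -m pendant '{"rot":[[0,0,0],[0,0,0]],"offset":[[0,0,0.2],[0,0,0]],"grip":[255,255]}'; done
```

```text
clock: 22.57
tool_pos: [0.5605, 0.1411, 0.0996]
orientation: [-0.001, 0.614, 0.79, -0.002]
ft_force: [-0.0, -0.3, -3.2]
opening: 0.023
clock: 22.73
tool_pos: [0.5608, 0.1418, 0.0973]
orientation: [-0.0, 0.613, 0.79, -0.002]
ft_force: [0.1, -1.0, -2.8]
opening: 0.0237
clock: 22.9
tool_pos: [0.5612, 0.1422, 0.0959]
orientation: [0.0, 0.613, 0.79, -0.001]
ft_force: [-0.3, 0.4, -2.0]
opening: 0.0232
```

```bash
python3 -m pendant '{"rot":[[0,0,0],[0,0,0]],"offset":[[0,0,0.2],[0,0,0]],"grip":[255,255]}';python3 -m pendant '{"rot":[[0,0,0],[0,0,0]],"offset":[[0,0,0.2],[0,0,0]],"grip":[255,255]}'
```

```text
clock: 23.07
tool_pos: [0.5615, 0.1422, 0.0942]
orientation: [0.0, 0.614, 0.79, -0.001]
ft_force: [-0.8, 0.1, -2.2]
opening: 0.0234
clock: 23.23
tool_pos: [0.5617, 0.1421, 0.0922]
orientation: [0.001, 0.614, 0.79, -0.001]
ft_force: [-0.8, -0.7, -2.7]
opening: 0.0232
```

```bash
python3 -m pendant '{"rot":[[0,0,0],[0,0,0]],"offset":[[0,0,0.2],[0,0,0]],"grip":[255,255]}'
```

```text
clock: 23.4
tool_pos: [0.5617, 0.142, 0.09]
orientation: [0.001, 0.614, 0.79, -0.001]
ft_force: [-0.3, -0.3, -2.8]
opening: 0.0233
```

```bash
python3 -m pendant '{"rot":[[0,0,0],[0,0,0]],"offset":[[0,0,0.2],[0,0,0]],"grip":[255,255]}'
```

```text
clock: 23.57
tool_pos: [0.5618, 0.1423, 0.0884]
orientation: [0.001, 0.614, 0.79, -0.001]
ft_force: [-2.4, -2.0, 4.2]
opening: 0.0234
```

```bash
python3 -m pendant '{"rot":[[0,0,0],[0,0,0],[0,0,0]],"offset":[[0,0,0.05],[0,0,0],[0,0,0]],"grip":[255,255,255]}'
```

```text
clock: 23.82
tool_pos: [0.5618, 0.1423, 0.0888]
orientation: [0.001, 0.614, 0.79, -0.001]
ft_force: [-1.8, -1.8, 2.6]
opening: 0.0235
```

```bash
cat > st.py <<'E'
from h import *
s=state()
B=np.array([.5694,.1078]);a=np.radians(14.3);M=np.array([[np.cos(a),np.sin(a)],[-np.sin(a),np.cos(a)]])
print('board xy',np.round(M@(s['tool_pos'][:2]-B),4),'z',round(s['tool_pos'][2],4),'yaw',round(yawnow(),1),'press',round(s['ft_force'][2]+2.8,1),rowsto(s['tool_pos'],down(104.3))[1])
E
python3 -m pendant '{"rot":[[0,0,0],[0,0,0]],"offset":[[0,0,0.13],[-0.5,0,0.1]],"grip":[255,255]}'; python3 st.py
python3 -m pendant '{"rot":[[0,0,0],[0,0,0]],"offset":[[-0.8,0,0.08],[-0.8,0,0.08]],"grip":[255,255]}'; python3 st.py
```

```text
clock: 23.98
tool_pos: [0.5629, 0.1398, 0.0875]
orientation: [0.001, 0.613, 0.79, 0.001]
ft_force: [-3.8, 6.3, 8.4]
opening: 0.0233
board xy [0.0016 0.0326] z 0.0875 yaw 104.4 press 11.2 [0.1 0.  0.1]
clock: 24.15
tool_pos: [0.5668, 0.1304, 0.0877]
orientation: [-0.001, 0.611, 0.792, 0.005]
ft_force: [-3.2, 5.3, 7.1]
opening: 0.0233
board xy [0.0031 0.0225] z 0.0877 yaw 104.7 press 9.9 [ 0.4 -0.4  0.4]
```

```bash
python3 -m pendant '{"rot":[[0.3,-0.3,0.3],[0,0,0],[0,0,0]],"offset":[[-1,-0.1,0.07],[-1,-0.1,0.07],[-1,-0.1,0.07]],"grip":[255,255,255]}'; python3 st.py
```

```text
clock: 24.4
tool_pos: [0.5728, 0.1088, 0.0882]
orientation: [-0.002, 0.611, 0.792, 0.008]
ft_force: [-0.8, 3.8, 4.9]
opening: 0.0237
board xy [0.0035 0.0001] z 0.0882 yaw 104.7 press 7.7 [ 0.5 -0.7  0.4]
```

```bash
python3 -m pendant '{"rot":[[0.1,-0.2,0.2],[0,0,0],[0,0,0]],"offset":[[-1,-0.1,0.07],[-1,-0.1,0.07],[-1,-0.1,0.07]],"grip":[255,255,255]}'; python3 st.py
```

```text
clock: 24.65
tool_pos: [0.5792, 0.0845, 0.088]
orientation: [-0.002, 0.611, 0.792, 0.011]
ft_force: [-0.9, 5.4, 6.3]
opening: 0.0237
board xy [ 0.0037 -0.025 ] z 0.088 yaw 104.7 press 9.1 [ 0.8 -1.   0.4]
```

```bash
python3 -m pendant '{"rot":[[0.4,-0.5,0.3],[0.3,-0.4,0.2],[0.2,-0.3,0.1]],"offset":[[-1,-0.1,0.08],[-1,-0.1,0.08],[-1,-0.1,0.08]],"grip":[255,255,255]}'; python3 st.py
```

```text
clock: 24.9
tool_pos: [0.5857, 0.0608, 0.0878]
orientation: [-0.0, 0.614, 0.789, 0.004]
ft_force: [-0.7, 4.9, 6.6]
opening: 0.0234
board xy [ 0.0042 -0.0496] z 0.0878 yaw 104.2 press 9.4 [ 0.4 -0.3 -0.1]
```

```bash
python3 -m pendant '{"rot":[[0.3,-0.4,0.3],[0.2,-0.3,0.2],[0.2,-0.3,0.1]],"offset":[[-1,-0.1,0.08],[-1,-0.1,0.08],[-1,-0.1,0.08]],"grip":[255,255,255]}'; python3 st.py
```

```text
clock: 25.15
tool_pos: [0.5921, 0.0382, 0.088]
orientation: [0.001, 0.617, 0.787, 0.0]
ft_force: [-1.8, 4.8, 5.0]
opening: 0.023
board xy [ 0.0048 -0.073 ] z 0.088 yaw 103.9 press 7.8 [ 0.1  0.1 -0.4]
```

```bash
python3 -m pendant '{"rot":[[0,0,-0.2],[0,-0.2,0],[0.1,-0.3,0]],"offset":[[-1,-0.1,0.08],[-1,-0.1,0.08],[-1,-0.1,0.08]],"grip":[255,255,255]}'; python3 st.py
```

```text
clock: 25.4
tool_pos: [0.5985, 0.0149, 0.0879]
orientation: [0.003, 0.613, 0.79, 0.003]
ft_force: [-1.4, 4.1, 6.3]
opening: 0.0236
board xy [ 0.0053 -0.0972] z 0.0879 yaw 104.3 press 9.1 [0.5 0.1 0. ]
```

```bash
python3 -m pendant '{"rot":[[0,-0.1,-0.1],[0,-0.2,0],[0.1,-0.3,0]],"offset":[[-1,-0.1,0.08],[-1,-0.1,0.07],[-1,-0.1,0.05]],"grip":[255,255,255]}'; python3 st.py
```

```text
clock: 25.65
tool_pos: [0.605, -0.0095, 0.0881]
orientation: [0.006, 0.611, 0.791, 0.004]
ft_force: [-1.5, 4.2, 5.9]
opening: 0.0236
board xy [ 0.0055 -0.1224] z 0.0881 yaw 104.6 press 8.7 [0.8 0.3 0.3]
```

```bash
python3 -m pendant '{"rot":[[0.5,0.2,0.2],[0.2,0,0],[0,0,0],[0,0,0]],"offset":[[-1,-0.1,0.06],[-1,-0.1,0],[-1,-0.1,0],[-0.5,0,0]],"grip":[255,255,255,255]}'; python3 st.py
python3 -m pendant '{"rot":[[0,0,0],[0,0,0],[0,0,0],[0,0,0]],"offset":[[0,0,-2],[0,0,-3],[0,0,-3],[0,0,0]],"grip":[255,255,255,255]}'; python3 st.py
python3 - <<'E'
from h import *
p,W,R,t=shot('side');cv2.imwrite('pics/s3.png',cv2.resize(p['color'][120:280,160:340,::-1],None,fx=3,fy=3))
E
```

```text
clock: 25.98
tool_pos: [0.6124, -0.0429, 0.0879]
orientation: [0.001, 0.612, 0.791, 0.003]
ft_force: [-0.6, -0.0, -3.2]
opening: 0.0234
board xy [ 0.0044 -0.1566] z 0.0879 yaw 104.5 press -0.4 [ 0.3 -0.1  0.2]
clock: 26.32
tool_pos: [0.61, -0.0495, 0.1654]
orientation: [-0.002, 0.614, 0.789, -0.001]
ft_force: [1.6, 1.6, -1.5]
opening: 0.0235
board xy [ 0.0005 -0.1625] z 0.1654 yaw 104.3 press 1.3 [-0.2 -0.1 -0. ]
```

View pics/s3.png

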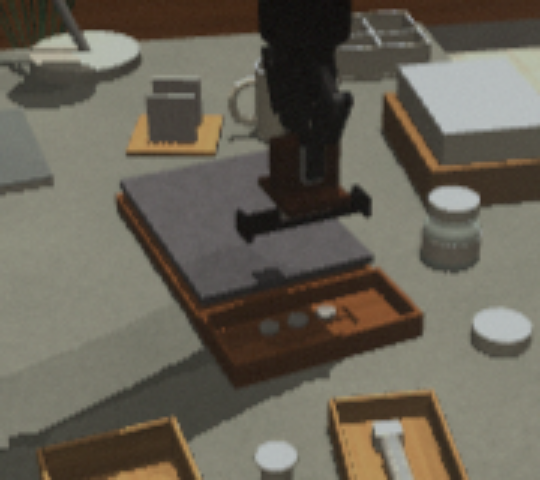

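```bash
python3 -m pendant '{"rot":[[0,0,6],[0,0,6],[0,0,6],[0,0,6],[0,0,2],[0,0,0],[0,0,0],[0,0,0],[0,0,0],[0,0,0]],"offset":[[3.7,0.2,-0.5],[3.7,-0.2,-0.5],[3.7,-0.6,-0.5],[3.6,-0.9,0],[3.5,-1.3,0],[3.5,-1.4,0],[3.5,-1.4,0],[3.5,-1.4,0],[3.5,-1.4,0],[3.5,-1.4,0]],"grip":[255,255,255,255,255,255,255,255,255,255]}'
python3 -m pendant '{"rot":[[0,0,0]],"offset":[[0,0,0]],"grip":[255]}'
python3 - <<'E'
from h import *
print(yawnow(), rowsto((.5274,.3946,.15),down(78.1)))
E
```

```text
clock: 27.2
tool_pos: [0.5478, 0.3086, 0.1578]
orientation: [0.002, 0.792, 0.611, -0.014]
ft_force: [1.0, -0.7, -3.4]
opening: 0.023
clock: 27.28
tool_pos: [0.5434, 0.3175, 0.1569]
orientation: [-0.001, 0.789, 0.615, -0.014]
ft_force: [-1.9, 1.4, -1.4]
opening: 0.0235
75.89862368185817 (array([ 7.1 , -3.42,  0.6 ]), array([-1.1,  1.2, -2.2]))
```

```bash
python3 -m pendant '{"rot":[[-1.1,1.2,-2.2],[0,0,0],[0,0,0],[0,0,0],[0,0,0]],"offset":[[2.5,-1.2,0],[2.5,-1.2,0],[1.5,-0.6,0],[0,0,0],[0,0,0]],"grip":[255,255,255,255,255]}'
python3 - <<'E'
from h import *
print(yawnow(), rowsto((.5274,.3946,.13),down(78.1)))
E
```

```text
clock: 27.7
tool_pos: [0.5252, 0.3882, 0.1465]
orientation: [0.001, 0.775, 0.633, -0.005]
ft_force: [1.0, -1.2, -3.4]
opening: 0.0234
78.47622451365932 (array([0.68, 0.1 , 1.64]), array([-0.2,  0.5,  0.4]))
```

```bash
python3 -m pendant '{"rot":[[-0.2,0.5,0.4],[0,0,0],[0,0,0]],"offset":[[0.7,0.1,0.7],[0,0,0.5],[0,0,0]],"grip":[255,255,255]}'
python3 - <<'E'
from h import *
print(yawnow(), rowsto((.5274,.3946,.0905),down(78.1)))
E
```

```text
clock: 27.95
tool_pos: [0.5285, 0.3917, 0.1305]
orientation: [0.001, 0.778, 0.629, -0.002]
ft_force: [0.4, 0.0, -2.9]
opening: 0.0231
77.91476741480957 (array([ 0.28, -0.17,  4.  ]), array([-0. ,  0.2, -0.2]))
```

```bash
python3 -m pendant '{"rot":[[0,0,0],[0,0,0],[0,0,0],[0,0,0]],"offset":[[0.3,-0.1,1],[0,0,1],[0,0,1],[0,0,0]],"grip":[255,255,255,255]}'
python3 - <<'E'
from h import *
print(yawnow(), rowsto((.5274,.3946,.0905),down(78.1)))
E
```

```text
clock: 28.28
tool_pos: [0.5299, 0.3912, 0.096]
orientation: [0.002, 0.779, 0.627, -0.002]
ft_force: [-0.4, -1.0, -3.2]
opening: 0.0232
77.65936523162839 (array([ 0.28, -0.32,  0.55]), array([-0. ,  0.4, -0.4]))
```

```bash
python3 -m pendant '{"rot":[[0,0.4,-0.4],[0,0,0],[0,0,0],[0,0,0]],"offset":[[0.3,-0.3,0.3],[0,0,0.3],[0,0,0.1],[0,0,0]],"grip":[255,255,255,255]}'
python3 - <<'E'
from h import *
print(yawnow(), rowsto((.5274,.3946,.0905),down(78.1)))
E
```

```text
clock: 28.62
tool_pos: [0.5273, 0.3952, 0.091]
orientation: [-0.0, 0.777, 0.63, 0.001]
ft_force: [-0.9, -0.2, -2.3]
opening: 0.0234
78.0989893419704 (array([-0.06,  0.03,  0.05]), array([ 0.1, -0.1, -0. ]))
```

Nearly seated; ease down until the weight comes off.

```bash
python3 -m pendant '{"rot":[[0,0,0],[0,0,0]],"offset":[[0,0,0.15],[0,0,0]],"grip":[255,255]}'; python3 -m pendant '{"rot":[[0,0,0],[0,0,0]],"offset":[[0,0,0.1],[0,0,0]],"grip":[255,255]}'
```

```text
clock: 28.78
tool_pos: [0.5273, 0.396, 0.0907]
orientation: [-0.0, 0.776, 0.63, 0.002]
ft_force: [0.0, -0.5, -3.1]
opening: 0.0237
clock: 28.95
tool_pos: [0.5273, 0.3965, 0.0905]
orientation: [-0.0, 0.776, 0.63, 0.003]
ft_force: [1.2, 0.7, -2.5]
opening: 0.0231
```

```bash
python3 -m pendant '{"rot":[[0,0,0],[0,0,0]],"offset":[[-0.1,0,0.2],[0,0,0]],"grip":[255,255]}'; python3 -m pendant '{"rot":[[0,0,0],[0,0,0]],"offset":[[-0.1,0,0.2],[0,0,0]],"grip":[255,255]}'
```

```text
clock: 29.12
tool_pos: [0.5275, 0.3971, 0.0909]
orientation: [-0.0, 0.776, 0.63, 0.004]
ft_force: [-0.5, 0.2, -3.1]
opening: 0.0231
clock: 29.28
tool_pos: [0.5277, 0.3978, 0.0908]
orientation: [-0.001, 0.776, 0.631, 0.006]
ft_force: [0.4, -0.3, -2.7]
opening: 0.0233
```

```bash
python3 - <<'E'
from h import *
print(state()['joints'],state()['joint_efforts'], yawnow(), rowsto((.5274,.3946,.0890),down(78.1)))
p,W,R,t=shot('side');cv2.imwrite('pics/s4.png',cv2.resize(p['color'][90:190,160:285,::-1],None,fx=5,fy=5))
E
python3 -m pendant '{"rot":[[0,-0.6,0],[0,0,0]],"offset":[[-0.3,0,0.4],[0,0,0]],"grip":[255,255]}'
```

```text
[-0.22684696  0.76967702 -0.82546107  1.58898396  0.63012972  1.05324452
  0.13756074] [-9.91324405e-02 -7.80815291e+01 -1.80118346e+01 -2.59856594e+01
  4.15503932e-02 -8.41484684e-02 -2.52702174e-02] 78.19215021923182 (array([-0.32,  0.03,  0.18]), array([ 0.4, -0.6,  0.1]))
clock: 29.5
tool_pos: [0.5281, 0.3993, 0.0913]
orientation: [0.001, 0.776, 0.631, 0.006]
ft_force: [0.4, 0.2, -2.9]
opening: 0.0232
```

View pics/s4.png

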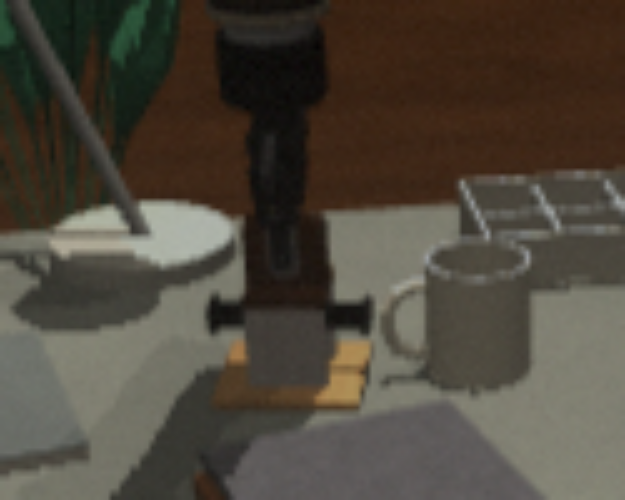

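```bash
python3 -m pendant '{"rot":[[0,0,0],[0,0,0],[0,0,0],[0,0,0]],"offset":[[0,0,0],[0,0,0],[0,0,0],[0,0,0]],"grip":[200,90,90,90]}'
python3 - <<'E'
from h import *
s=state();print(s['joints'],s['joint_efforts'],s['ft_force'],s['tool_pos'], yawnow())
E
```

```text
clock: 29.83
tool_pos: [0.528, 0.3993, 0.0901]
orientation: [0.001, 0.776, 0.631, 0.006]
ft_force: [0.9, -0.5, 0.8]
opening: 0.0547
[-0.23238877  0.77127249 -0.82276104  1.58630383  0.63281613  1.05488237
  0.13486529] [-7.72743439e-02 -7.63935399e+01 -1.72086775e+01 -2.49116457e+01
  4.83283109e-02 -6.29269634e-02  1.61282889e-03] [ 0.87922172 -0.52462033  0.79432789] [0.52804202 0.39927486 0.09013066] 78.24114146875382
```

```bash
python3 -m pendant '{"rot":[[0,0,0],[0,0,0],[0,0,0],[0,0,0],[0,0,0],[0,0,0],[0,0,0],[0,0,0],[0,0,0]],"offset":[[0,0,-1],[0,0,-2],[0,0,-3],[0,0,-3],[-1,2,-3],[-2,3,0],[-2,3,0],[-2,3,0],[-2,3,0]],"grip":[80,80,80,80,80,80,80,80,80]}'
python3 - <<'E'
from h import *
p,W,R,t=shot('wrist')
P=W[sel(W,(.4,.65),(.3,.48),(.10,.16))];print('handle',len(P),rect(P) if len(P) else '',np.median(P[:,2]))
cv2.imwrite('pics/w5.png',p['color'][:,:,::-1])
p,W,R,t=shot('top');cv2.imwrite('pics/t5.png',cv2.resize(p['color'][110:290,60:420,::-1],None,fx=2.2,fy=2.2))
P=W[sel(W,(.4,.62),(.3,.48),(.115,.16))];print('handle top',len(P),rect(P) if len(P) else '')
E
```

```text
clock: 30.58
tool_pos: [0.6408, 0.2884, 0.2214]
orientation: [-0.002, 0.769, 0.639, 0.006]
ft_force: [1.6, 0.6, 0.3]
opening: 0.0584
handle 3029 (array([529.2, 400.3]), array([23.9, 59. ]), 78.8) 0.12788087907471904
handle top 237 (array([527.2, 396.8]), array([25.6, 60. ]), 79.8)
```

View pics/w5.png

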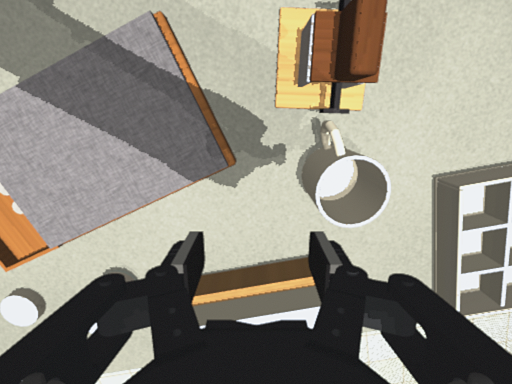

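View pics/t5.png

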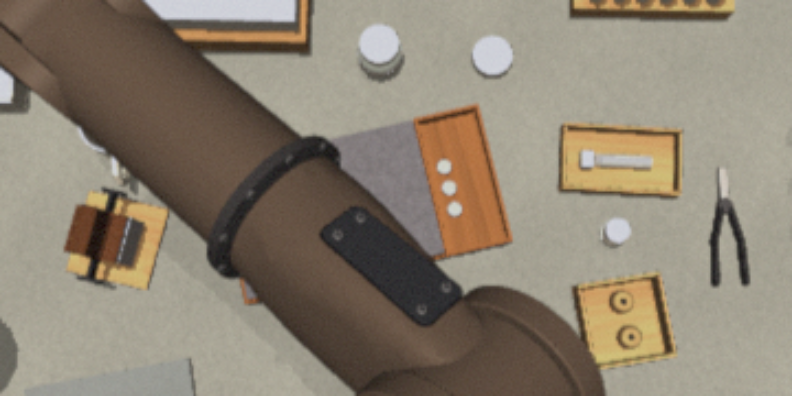

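```bash
python3 -m pendant '{"rot":[[0,0,0],[0,0,0],[0,0,0],[0,0,0]],"offset":[[0,0,0],[0,0,0],[0,0,0],[0,0,0]],"grip":[80,80,80,80]}'; python3 -c "
from rig import *
print(job_done())"
```

```text
clock: 31.02
tool_pos: [0.6454, 0.2815, 0.2207]
orientation: [-0.001, 0.774, 0.634, 0.005]
ft_force: [0.8, 0.1, -0.3]
opening: 0.0583
the job is handed in; nothing more can be done
None
```

The whole sequence is done and handed in at about 31 s; no verdict was reported.

- **Beads and vial:** both beads are in the square bin and the vial lies in the long tray. I let go of all three before taking the scraper.
- **Wiping:** I found the panel by touch, with the TCP at about 89 mm. I then wiped from y = +33 mm past the -130 mm edge with about 8–11 N shown after each step, well under the 25 N limit. The readings come from the end of each move, so brief peaks in between were not seen.
- **Final pictures:** all three discs are in the trough. The beads and vial are in place, the scraper is back in its cradle, and the bystanders in view look unmoved by eye. In the last top picture the arm covered most of the mug, but the wrist picture showed it standing where it was.

**Scraper position:** it sits about 6 mm to one side in y of where it hung at first, inside the 20 mm limit. Its top is at the same height as before (128 mm), so it looks seated.

**What disagreed:** during the last lowering the arm stopped sinking and drifted about 4 mm sideways, while the force reading showed no contact. I did not find out why. The handle was already at its seated height, so I let go there.

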